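# Refit a pump head: turn the drive hub into line, seat the head, clamp it

### The arm

A 6-joint arm with a two-finger parallel gripper is mounted at the origin on a cart in front of the work surface, level with it; the furniture and walls round the work are solid. World frame = base frame: x ahead of the robot, y to its left, z up, the work surface at z = 0. Lengths are in m, angles in rad, forces in N, time in s.
With the tool pointing down it reaches from about 0.3 to 0.825 m from the base axis. Payload 5.4 kg.
Tool frame: the origin (TCP) lies on the centre line of the jaws, within the pads' length; the fingertips stand 22 mm ahead of it and the grasp point (between the pads) lies 3 mm ahead of it; z points along the fingers, y is the line along which they close (so a half turn about z gives the same grasp; the last joint's range is limited). The gripper opens to 92 mm and grips with 3 to 60 N. Pads are 20 mm wide; open, the fingers measure 128 mm over their backs; the gripper's body (75 mm by 189 mm) begins 69 mm behind the grasp point.
Start: joints at [-1.418, 0.158, 1.597, -0, 1.386, -0.21], TCP at [0.204, -0.538, 0.237] pointing down, gripper open.
Joint ranges: [-2.91, 2.91], [-0.94, 2.29], [0.18, 2.7], [-1.29, 4.43], [0.17, 2.64], [-3, 3]. Speed limits (rad/s): [2.57, 2.57, 3.14, 3.14, 3.14, 3.14].

### API

Orientations are given as a rotation vector (axis times angle).
In Python, from workcell import * gives the robot as it stands. Calls block until the motion is done:
- goto(position, orientation): joint-space move of the TCP to a pose.
- line_to(position, rot=None, max_speed=0.15): straight line of the TCP; rot=None keeps the orientation; max_speed is the mean speed in m/s.
- set_joints(angles): joint-space move.
- set_gripper(opening, newtons=None): opening from 0.0 (shut) to 1.0 (fully open); newtons is the grip in N (None keeps the last); returns when the fingers have stopped.
- hold(seconds).
- inverse_kinematics(position, orientation): joint angles nearest the present ones, or None.
- read_camera(name): name is "side" or "top"; returns a dict with "pixels" (384x512x3 uint8, blue, green, red), "fx", "fy", "cx", "cy" (pixels), "R" (3x3) and "t" (3): a world point X has camera coordinates R X + t. Camera axes: x right, y down, z forward; pixel columns grow to the right and rows downward; lengths in m; the calibration is good to about 2 mm. A picture is of the moment at which its call begins. There is no depth.
A pose or a line that the arm cannot do raises MotionError and nothing moves.
- job_done(): hands the job in; it is judged then, once.
Trained networks look in a picture, given as the dict that the camera call returned (one of the last four; its "shot" number tells which), for a name from the list of things; names that differ only in an ending like _2 or _b are one class to them, and where a whole thing is asked for, a point or a joint stands for the part that bears it (a point fixed in the world has none). Each returns a list of dicts, best first, with "p" (0 to 1); they miss things now and then, are a little off and sometimes report something else, mostly with a low value. They report only what shows in the picture. A call takes as long as a camera call.
- cut_out(query, picture): "region" (384x512 bool, what is visible of it).
- place_of(query, picture): "location" ([x, y, z] in m, in the coordinates of the camera as it stood for that picture, good to about 4 mm: a listed point, or the origin of a listed thing).
Readings, each from a call of its own:
- current_clock(): time.
- current_joints(): joint angles.
- current_joint_vel(): joint speeds.
- current_effort(): joint torques, N m.
- current_ee_pos(): TCP position.
- current_tool_rot(): TCP orientation.
- current_contact_force(): force on the tool from outside, world axes, zero at the start.
- current_ft_torque(): the same for the moment, N m.
- current_opening(): opening from 0.0 (shut) to 1.0 (fully open).
- current_grip_force(): force on a finger pad.
Only numpy, scipy, OpenCV 4.12 (cv2) and the standard library are available. Lean on these libraries where they do the work, as an engineer would, in place of code of your own. Each camera call takes 0.05 s, during which the arm holds its last target. There are 200 camera calls.

### The job

Refit the blue pump head that lies on the steel tray to the sloping deck of the pump drive. Turn the steel drive hub until its slot points at the two red marks on the seat rails, then set the head down on both rails so that the tongue under it drops into the slot and it sits fully home, hose nipples pointing up the slope. Then swing the orange clamp lever clockwise (to the left) up to its stop, so that both jaws close over the head's feet, and let go, without shifting or knocking over the bottles, can and cups that stand around.

Things in the scene. Friction and masses are not known exactly. Their poses are not given: they have to be found in the camera images.
- pump_drive: white wedge-shaped pump drive with a control strip on its right, 266 wide, 224 deep, 131 high (mm), fixed. Origin on the worktop straight below the hub axis; z up, x level from the low front edge to the high back, y left. Its steel deck slopes to the front at 30 degrees. A wall cabinet hangs over it: underside 0.64 m up, front (with handles) at x = 0.50, from y = 0.15 to the left (world, m).
- mount: the sloping deck as a frame: origin on the deck where the hub axis leaves it, 90 mm above the worktop; x up the slope, y left, z square out of the deck (30 degrees from vertical, leaning to the front). All deck coordinates in these notes are in this frame, mm. Between the two seat rails nothing but the hub stands higher than z = 7.5.
- mount_seat (a point): point on the hub axis level with the seats (z = 16), axes as the mount. Two aluminium seat rails run along x from -47.5 to 40 at y = +-50 to +-73.5; seat faces at z = 16, a red mark across each at x = 0. Each rail has a stop 8 high above the seat at its lower end (face at x = -42) and slanted lips 6.5 high at its outer edge (y = +-68.5 at the foot, +-71 on top).
- drive_hub (a joint): the drive hub's angle about the mount's z, rad, growing anticlockwise seen from above the deck. At 0 (equally at pi or -pi) the slot points along the mount's y, through the red marks. Starts 0.45 to 2.69; turns without stops against 0.08 N m of friction and stays where left.
- hub_top (a point): centre of the steel hub's top, on the hub axis, z = 24; turns with the hub; the slot runs along this point's y. The hub is a 48 mm cylinder with two spanner flats 32 mm apart, parallel to the slot (facing the point's +x and -x), clear from z = 7.5 to 24. Slot 11 wide, 12 deep, open at both ends.
- clamp_lever (a joint): lever of the quick clamp, rad: 0 open, 1.2 at its stop, closed; turns clockwise seen from above the deck (knob swings from right to left over the lower part of the deck). Starts 0 to 0.2. Friction about 0.12 N m, stays where left. Its cam moves both jaws together, 13 mm inwards per rad.
- clamp_knob (a point): middle of the lever's upright orange knob, 20 mm across, z = 8 to 36, this point at z = 24, 95 mm from the hub axis; turns with the lever. At lever value q it lies at x = -95 cos(0.6 - q), y = -95 sin(0.6 - q).
- jaw_left (a joint): travel inwards (m) of the left clamp jaw, 0 open, 0.0156 closed; the right one mirrors it. Aluminium jaws at x = -12 to 12 outside the rails, uprights at y = +-92 to +-100 when open, hooked inwards at z = 27.5 to 35.5, hook tips at y = +-74.5 open and +-58.9 closed. They can pass over the head's feet only when the head is fully down.
- pump_head: loose pump head, 0.32 to 0.54 kg: grey base, blue casing, two white hose nipples. Origin: centre of the plane under its feet; x towards the nipples, z up. Starts level on the tray floor, 2 mm above the worktop. Fully home its origin is on the hub axis at z = 16 (2 mm play), its z square to the deck; with the hub out of line the tongue rides on the hub, 7 mm too high.
- head_grip (a point): middle of the blue casing, 40 mm above the plane under the feet, axes as the head. Grip the casing here across x: 46 mm wide in x, 84 long in y, from 18 to 56 mm above the feet plane (38 tall).
- head_tongue (a point): tip of the steel tongue under the middle of the head, 1 mm above the feet plane, axes as the head: 30 mm long in y, 8 thick in x, 9 high, tip tapered to 5.6. Feet: y = +-50 to +-66, x = -40 to 40, 10 mm high, the outer 12 mm free on top for the jaws. Base plate 80 x 108, 10 to 18 mm above the feet plane.
- head_ports (a point): midway between the tips of the two hose nipples: 45 mm from the head's middle along its x, 37 mm above the feet plane; the nipples (12 to 19 mm thick) are at y = +-30 and stick out of the casing from x = 23 to 44.
- tray: stainless steel tray, 302 x 323 mm (x, y), rim 23 mm high, floor 2 mm above the worktop, fixed; origin under its centre.
- bottle_green: brown glass reagent bottle with a green dropper cap, 33 mm across, 74 mm tall, standing on the tray. Not to be disturbed; origin at foot level.
- bottle_red: brown glass bottle with a red dropper cap, 32 mm across, 72 mm tall, standing on the tray. Not to be disturbed; origin at foot level.
- bottle_lilac: white bottle with a lilac cap, 27 mm across, 60 mm tall, standing on the tray. Not to be disturbed; origin at foot level.
- gel_bottle: clear pump bottle of hand gel with a blue spout, 46 x 74 mm, 179 mm tall, on the worktop in the gap between tray and drive, at its front or its back (it may change places with the spray can). Not to be disturbed; origin at foot level.
- air_duster: dark blue spray can with a black trigger cap and a red straw, 54 mm across, 229 mm tall; its origin lies at the edge of the can's foot, the can's axis 30 mm from it along the body's +y, on the worktop in the gap between tray and drive, at its front or its back (it may change places with the gel bottle). Not to be disturbed; origin at foot level.
- cup_yellow: specimen cup with a yellow lid, 38 mm across, 51 mm tall, on the worktop left of the drive. Not to be disturbed; origin at foot level.
- cup_white: specimen cup with a white lid, 38 mm across, 51 mm tall, on the worktop left of the drive. Not to be disturbed; origin at foot level.

How it is judged:
At the end, for the whole second after the job is handed in: Head home on the deck, nipples up the slope: origin within 5 mm (along) and 6 mm (across) of the hub axis, 13 to 18.5 mm above the deck, square within 0.06 rad; hub slot within 0.15 rad of the red marks; clamp lever at 1.08 rad or more; head released, at rest (x of pump_head in the frame of mount between -0.005 and 0.005 m and y of pump_head in the frame of mount between -0.006 and 0.006 m and z of pump_head in the frame of mount between 0.013 and 0.0185 m and angle between the z axis of pump_head and the z axis of mount, either way round below 0.06 rad and x of head_ports in the frame of mount above 0.02 m and angle between the y axis of hub_top and the y axis of mount, either way round below 0.15 rad and value of joint clamp_lever above 1.08 rad and linear speed of pump_head below 0.02 m/s and contact force between the fingers and pump_head below 0.1 N); the robot touches nothing.
It fails at once if a bottle on the tray was shifted by more than 4 cm or tipped over (distance of any of bottle_green, bottle_red, bottle_lilac from where it was at the start of the episode above 0.04 m or angle between any of bottle_green, bottle_red, bottle_lilac's own z axis and vertical above 0.5 rad).
It fails at once if the gel bottle was shifted by more than 4 cm or tipped over (distance of gel_bottle from where it was at the start of the episode above 0.04 m or angle between gel_bottle's own z axis and vertical above 0.5 rad).
It fails at once if the spray can was shifted by more than 4 cm or tipped over (distance of air_duster from where it was at the start of the episode above 0.04 m or angle between air_duster's own z axis and vertical above 0.5 rad).
It fails at once if a specimen cup was shifted by more than 4 cm or tipped over (distance of any of cup_yellow, cup_white from where it was at the start of the episode above 0.04 m or angle between any of cup_yellow, cup_white's own z axis and vertical above 0.5 rad).
It also fails if it takes over 72 s, if anything falls off the work surface, if the arm or the gripper's body presses on something with over 40 N, if the wrist force passes 120 N, or if a joint passes its speed limit or range.

## Working session

There is one attempt and no reset: what is moved stays moved. The work goes in short steps, each a Python script; the robot and the scene stay as the last script left them, time stands still between calls to the robot, and variables do not carry over. Pictures are saved under pics/ and viewed, at most 10 in all, crops included, and the job is handed in when it is done.

```bash
mkdir -p pics; ls; cat > h.py <<'E'
from workcell import *
import numpy as np, cv2
from scipy.spatial.transform import Rotation as Ro
def see(q,pic,n=2):
    out=[]
    for d in place_of(q,pic)[:n]:
        X=np.array(pic["R"]).T@(np.array(d["location"])-np.array(pic["t"]))
        out.append((round(d["p"],2),X.round(4)))
    return out
def proj(pic,X):
    c=np.array(pic["R"])@np.array(X)+np.array(pic["t"])
    return np.array([pic["fx"]*c[0]/c[2]+pic["cx"],pic["fy"]*c[1]/c[2]+pic["cy"]])
E
python3 - <<'E'
from h import *
ps={n:read_camera(n) for n in("side","top")}
for n,p in ps.items():
    cv2.imwrite(f"pics/{n}0.png",p["pixels"])
    print(n,(-np.array(p["R"]).T@np.array(p["t"])).round(3))
for q in "pump_drive mount mount_seat hub_top clamp_knob pump_head head_grip head_tongue head_ports tray bottle_green bottle_red bottle_lilac gel_bottle air_duster cup_yellow cup_white".split():
    print(q,*[(n,see(q,p)) for n,p in ps.items()])
print(current_clock())
E
```

```text
pics
workcell.py
side [ 0.481 -1.07   0.645]
top [-0.215  0.379  1.628]
pump_drive ('side', [(0.56, array([0.6158, 0.181 , 0.0012]))]) ('top', [(0.72, array([ 5.707e-01,  5.030e-01, -5.000e-04])), (0.62, array([0.6133, 0.1802, 0.0026]))])
mount ('side', [(0.65, array([0.6124, 0.1832, 0.0883]))]) ('top', [(0.61, array([0.615 , 0.184 , 0.0882])), (0.56, array([ 0.7305, -0.0636,  0.0012]))])
mount_seat ('side', [(0.91, array([0.6072, 0.1781, 0.0995])), (0.52, array([ 0.3948, -0.1783,  0.0035]))]) ('top', [(0.67, array([0.6019, 0.1817, 0.1061]))])
hub_top ('side', [(0.73, array([ 4.922e-01, -2.724e-01, -1.000e-04])), (0.47, array([0.6079, 0.1826, 0.1134]))]) ('top', [(0.53, array([0.5993, 0.1833, 0.111 ]))])
clamp_knob ('side', [(0.62, array([0.5345, 0.1387, 0.0703]))]) ('top', [(0.86, array([0.5292, 0.1361, 0.0669])), (0.43, array([0.51  , 0.4896, 0.0025]))])
pump_head ('side', [(0.97, array([ 0.4984, -0.2699,  0.0045])), (0.49, array([ 0.502 , -0.0619, -0.0042]))]) ('top', [])
head_grip ('side', [(0.62, array([ 0.4955, -0.271 ,  0.0411]))]) ('top', [])
head_tongue ('side', [(0.85, arra
[... 526 characters left out ...]
 ('top', [(0.38, array([ 0.6016, -0.1628, -0.0012]))])
bottle_lilac ('side', [(0.46, array([ 0.393 , -0.1795,  0.0018])), (0.25, array([ 0.5402, -0.2794,  0.0408]))]) ('top', [])
gel_bottle ('side', [(0.75, array([ 0.7382, -0.0662,  0.0027]))]) ('top', [(0.69, array([ 0.7348, -0.0598, -0.0021])), (0.47, array([5.103e-01, 4.879e-01, 1.000e-04]))])
air_duster ('side', [(0.84, array([ 0.5   , -0.0636, -0.0022]))]) ('top', [(0.58, array([ 0.4956, -0.0665, -0.0005]))])
cup_yellow ('side', [(0.5, array([ 0.5128,  0.4896, -0.0016]))]) ('top', [(0.5, array([0.5106, 0.49  , 0.002 ]))])
cup_white ('side', [(0.47, array([0.5786, 0.5053, 0.0024]))]) ('top', [(0.68, array([0.569 , 0.4989, 0.0016]))])
1.8
```

View pics/side0.png

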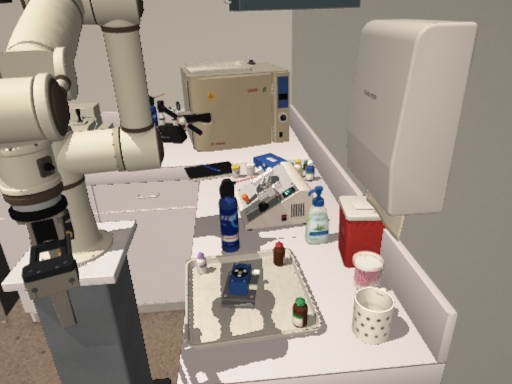

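View pics/top0.png

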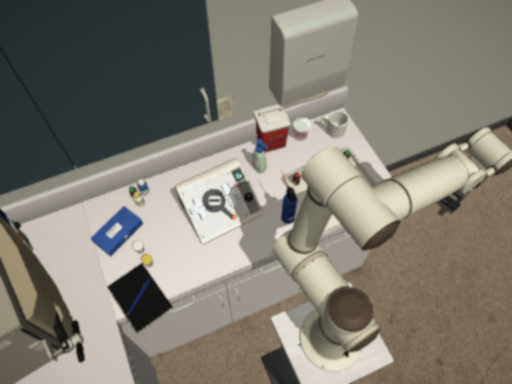

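The side view shows the head at (240,283), spray can (229,222), gel bottle (317,220) and drive (268,200). In the top view the drive is at (218,200), with the knob at (233,215). I'll find the drive's yaw and the hub angle with overlays.

```bash
cat >> h.py <<'E'
RY=Ro.from_euler('y',-30,degrees=True)
def mount(o,psi):  # o: xy of hub axis on worktop
    Rm=Ro.from_euler('z',psi)*RY
    m=np.array([o[0],o[1],0.09])
    return Rm,m
def crop(pic,Rm,m,cen,half,scale,lines):
    im=pic["pixels"]; c=proj(pic,cen).astype(int)
    x0,y0=c[0]-half,c[1]-half
    big=cv2.resize(im[y0:y0+2*half,x0:x0+2*half],None,fx=scale,fy=scale,interpolation=cv2.INTER_CUBIC)
    raw=big.copy()
    for L,col in lines:
        pts=np.array([(proj(pic,m+Rm.apply(np.array(P)/1000))-[x0,y0]+.5)*scale for P in L]).astype(int)
        cv2.polylines(big,[pts],False,col,1)
    return raw,big
def decklines(q=0.1,th=None):
    L=[]
    for s in(1,-1):
        L.append(([(-47.5,50*s,16),(40,50*s,16),(40,73.5*s,16),(-47.5,73.5*s,16),(-47.5,50*s,16)],(0,255,0)))
        L.append(([(0,50*s,16),(0,73.5*s,16)],(255,0,255)))
    t=np.linspace(0,2*np.pi,40); L.append(([(24*np.cos(a),24*np.sin(a),24) for a in t],(255,255,0)))
    kx,ky=-95*np.cos(.6-q),-95*np.sin(.6-q); L.append(([(kx,ky,8),(kx,ky,36)],(255,0,0)))
    if th is not None: L.append(([(30*np.sin(th),-30*np.cos(th),24),(-30*np.sin(th),30*np.cos(th),24)],(0,0,255)))
    return L
E
python3 - <<'E'
from h import *
S=[];T=[]
Rm,m=mount((.614,.1815),0.0)
rows=[]
for n,h,sc in(("side",50,3),("top",45,3)):
    s=300/(2*h)
    r,b=crop(read_camera(n),Rm,m,[.6,.18,.1],h,s,decklines(0.1))
    rows.append(np.hstack([cv2.resize(r,(400,300)) if 0 else r,b]))
cv2.imwrite("pics/c1.png",np.vstack(rows))
E
```

```text
(no output)
```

View pics/c1.png

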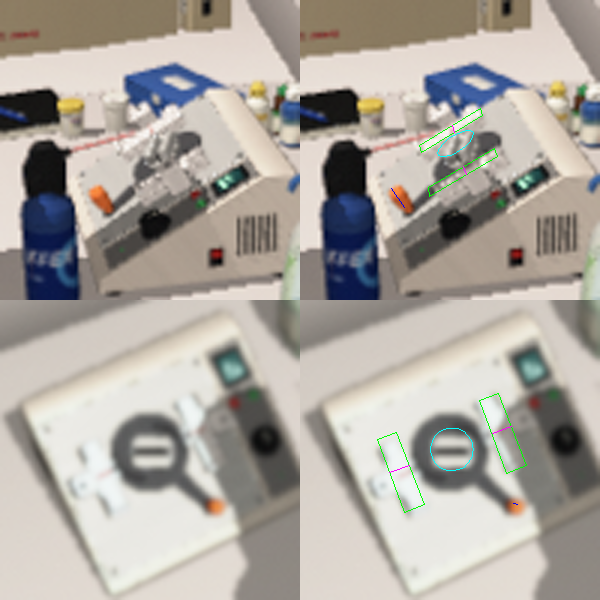

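The rails look rotated a few degrees from psi=0. In the top crop the slot is at (151,452) and the deck corners are at about (25,408), (113,595) and (235,312). I'll fit the yaw and slot from edges.

```bash
cat >> h.py <<'E'
def unproj(pic,px,n,p0):
    R,t=np.array(pic["R"]),np.array(pic["t"]); C=-R.T@t
    d=R.T@np.array([(px[0]-pic["cx"])/pic["fx"],(px[1]-pic["cy"])/pic["fy"],1])
    n=np.array(n,float); return C+d*(n@(np.array(p0)-C))/(n@d)
E
python3 - <<'E'
from h import *
p=read_camera("top"); im=p["pixels"]
g=cv2.cvtColor(im,cv2.COLOR_BGR2GRAY); c=proj(p,[.6,.18,.1]).astype(int); x0,y0=c-45
big=cv2.resize(g[y0:y0+90,x0:x0+90],None,fx=6,fy=6,interpolation=cv2.INTER_CUBIC)
ls=cv2.createLineSegmentDetector().detect(big)[0][:,0]
Rm,m=mount((.614,.1815),0.08); n=Rm.apply([0,0,1])
for l in ls:
    if np.hypot(*(l[2:]-l[:2]))<70: continue
    a,b=[unproj(p,np.array(q)/6+[x0,y0]-.42,n,m) for q in(l[:2],l[2:])]
    A,B=[Rm.inv().apply(v-m)*1000 for v in(a,b)]
    h=np.degrees(np.arctan2(*(b-a)[1::-1]))
    print((l/2).round(),A.round()[:2],B.round()[:2],"ang",round(np.degrees(np.arctan2(B[1]-A[1],B[0]-A[0])),2))
# slot: dark pixels in bright hub bar
w=big[(452-20)*2-600:(452+20)*2-600,131*2:171*2] if 0 else big[264:344,262:342]
ys,xs=np.where(w<np.percentile(w,22))
k=np.hypot(xs-40,ys-40)<40
P=np.array([Rm.inv().apply(unproj(p,np.array([x+262,y+264])/6+[x0,y0]-.42,n,m+n*.02)-m)*1000 for x,y in zip(xs[k],ys[k])])[:,:2]
print("slot",P.mean(0),cv2.PCACompute(P.astype(np.float32),None)[1:],cv2.PCACompute2(P.astype(np.float32),None)[2].ravel())
for nme in("side","top"):
  for i in range(3):
    q=read_camera(nme); print(nme,[see(k,q,1) for k in("pump_drive","mount","mount_seat","hub_top","clamp_knob")])
E
```

```text
[187. 192. 156. 165.] [-94. -31.] [-47.  -9.] ang 25.18
[ 20.  97.  65. 193.] [103. 110.] [-29. 110.] ang -179.6
[166. 155. 194. 182.] [-40. -26.] [-87. -45.] ang -158.3
[ 66. 193.  87. 238.] [-30. 109.] [-92. 109.] ang -179.6
[248. 104. 264. 137.] [ -26. -152.] [ -73. -152.] ang -179.36
[ 70. 218.  48. 182.] [-61. 118.] [ -8. 124.] ang 6.39
[146. 243. 183. 225.] [-130.   45.] [-130.   -8.] ang -89.47
slot [-31.44428003  -2.52131146] (array([[-0.06930403,  0.9975956 ],
       [ 0.9975956 ,  0.06930403]], dtype=float32),) [186.25371   59.033318]
side [[(0.56, array([6.138e-01, 1.797e-01, 5.000e-04]))], [(0.72, array([0.6141, 0.1826, 0.0883]))], [(0.63, array([0.6058, 0.1799, 0.1016]))], [(0.66, array([ 0.5393, -0.2765,  0.0425]))], [(0.46, array([0.5354, 0.1404, 0.0667]))]]
side [[(0.85, array([ 0.6152,  0.1798, -0.0009]))], [(0.8, array([0.6149, 0.1856, 0.089 ]))], [(0.94, array([0.6056, 0.1819, 0.1016]))], [(0.53, array([0.6046, 0.1846, 0.1163]))], [(0.6, array([ 0.538 , -0.2794,  0.0445]))]]
side [[(0.96, array([6.172e-01, 1.820e-01, 5.000e-04]))], [(0.91, array([0.6125, 0.1839, 0.0909]))], [(0.95, array([0.6061, 0.1832, 0.1011]))], [(0.68, array([0.6066, 0.187 , 0.1146]))], [(0.58, array([0.531 , 0.1381, 0.0658]))]]
top [[(0.68, array([0.6142, 0.182 , 0.0015]))], [(0.73, array([0.6138, 0.1837, 0.0886]))], [(0.94, array([0.6006, 0.1814, 0.1033]))], [(0.48, array([0.5998, 0.1817, 0.1124]))], [(0.6, array([0.531 , 0.1392, 0.0664]))]]
top [[(0.63, array([0.6115, 0.18  , 0.0026]))], [(0.91, array([0.6123, 0.1862, 0.0878]))], [(0.89, array([0.6053, 0.18  , 0.1029]))], [(0.42, array([0.6016, 0.1812, 0.1087]))], [(0.59, array([0.5299, 0.1364, 0.0654]))]]
top [[(0.61, array([ 0.6116,  0.1788, -0.0007]))], [(0.56, array([0.6128, 0.1834, 0.0889]))], [(0.75, array([0.6025, 0.1798, 0.1007]))], [(0.6, array([0.5995, 0.1814, 0.111 ]))], [(0.62, array([0.5294, 0.1366, 0.0677]))]]
```

```bash
cat >> h.py <<'E'
O=(.6135,.1820); PSI=.089
Rm,M=mount(O,PSI); N=Rm.apply([0,0,1])
def mp(x,y,z): return M+Rm.apply(np.array([x,y,z])/1000)   # mount mm -> world
def trot(a,flip=0): # tool z = -mount z, tool y = mount x turned by a about mount z
    X=np.array([np.cos(a),np.sin(a),0]); Y=X*(-1 if flip else 1); Z=np.array([0,0,-1.])
    return (Rm*Ro.from_matrix(np.c_[np.cross(Y,Z),Y,Z])).as_rotvec()
E
python3 - <<'E'
from h import *
p=read_camera("top"); g=cv2.cvtColor(p["pixels"],cv2.COLOR_BGR2GRAY)
# rectified deck view at z=24 plane, 4 px/mm, x up, y left
def rect(p,z,h=110,s=2.5):
    P=[(-h,-h),(-h,h),(h,h),(h,-h)]
    src=np.float32([proj(p,mp(a,b,z)) for a,b in P]); dst=np.float32([((h-b)*s,(h-a)*s) for a,b in P])
    return cv2.warpPerspective(p["pixels"],cv2.getPerspectiveTransform(src,dst),(int(2*h*s),)*2,flags=cv2.INTER_CUBIC)
r=rect(p,24,30,8); gr=cv2.cvtColor(r,cv2.COLOR_BGR2GRAY)
ys,xs=np.mgrid[:480,:480]; X=30-ys/8; Y=30-xs/8
k=(np.hypot(X,Y)<15)
k&=gr<np.percentile(gr[k],25)
P=np.c_[X[k],Y[k]].astype(np.float32); mu,ev,ew=cv2.PCACompute2(P,None)
v=ev[0]; print(mu,v,ew.ravel(),"theta",np.arctan2(-v[0],v[1])%np.pi)
a=rect(p,16,110,1.36); q=read_camera("side"); 
_,b=crop(q,Rm,M,[.6,.18,.1],50,3,decklines(.19)); 
for c in (a,): cv2.line(c,(0,150),(299,150),(0,0,255),1); cv2.line(c,(150,0),(150,299),(0,255,0),1)
_,t=crop(p,Rm,M,[.6,.18,.1],50,3,decklines(.19))
cv2.imwrite("pics/c2.png",np.vstack([np.hstack([a[:299,:299],cv2.resize(r,(299,299))]),np.hstack([b[:299,:299],t[:299,:299]])]))
for a in(.45,-.45,0):
  for f in(0,1):
    for z in (24,84): print(a,f,inverse_kinematics(mp(0,0,z),trot(a,f)))
E
```

```text
[[-1.9437723  1.0288727]] [0.42432994 0.90550756] [68.82195    2.9800043] theta 2.703371
0.45 0 [ 0.10369644  0.12476837  1.99135905 -0.01527235  0.50196241 -0.42388368]
0.45 0 [ 0.10470514 -0.03675521  2.03988689 -0.01361093  0.61495925 -0.42528107]
0.45 1 [ 0.10369644  0.12476837  1.99135905 -0.01527235  0.50196241  2.71770897]
0.45 1 [ 0.10470514 -0.03675521  2.03988689 -0.01361093  0.61495925  2.71631158]
-0.45 0 [ 0.10369644  0.12476837  1.99135905 -0.01527235  0.50196241  0.47611632]
-0.45 0 [ 0.10470514 -0.03675521  2.03988689 -0.01361093  0.61495925  0.47471893]
-0.45 1 [ 0.10369644  0.12476837  1.99135905 -0.01527235  0.50196241 -2.66547634]
-0.45 1 [ 0.10470514 -0.03675521  2.03988689 -0.01361093  0.61495925 -2.66687373]
0 0 [ 0.10369644  0.12476837  1.99135905 -0.01527235  0.50196241  0.02611632]
0 0 [ 0.10470514 -0.03675521  2.03988689 -0.01361093  0.61495925  0.02471893]
0 1 None
0 1 None
```

View pics/c2.png

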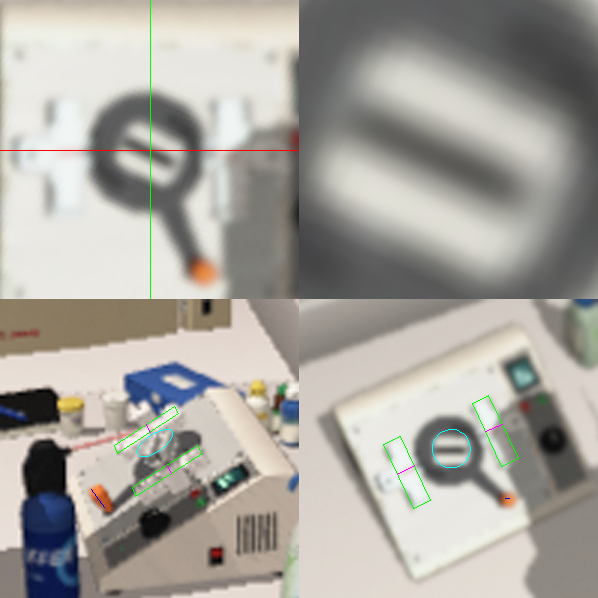

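The slot angle is about 2.70 (−0.44) and the overlays fit. The rectified view puts the red marks at x≈−1.5 mm, so I'll shift the origin to 0.6125. Next I'll move over the hub and then look at the tray.

```bash
sed -i 's/^O=.*/O=(.6125,.1821); PSI=.089/' h.py
python3 - <<'E'
from h import *
p=current_ee_pos(); line_to([p[0],p[1],.45],max_speed=.3)
goto([.45,.05,.45],trot(-.44)); set_gripper(.62)
goto(mp(0,0,110),trot(-.44))
print(current_clock(),current_joints(),current_contact_force())
ps={n:read_camera(n) for n in("side","top")}
for q in "pump_head head_grip head_tongue head_ports tray bottle_green bottle_red bottle_lilac air_duster gel_bottle".split():
    print(q,*[(n,see(q,p)) for n,p in ps.items()])
out=[]
for n,c,s in(("top",[.48,-.17,.05],80),("side",[.5,-.17,.1],80)):
    p=ps[n];a=proj(p,c).astype(int); i=p["pixels"]; y=max(0,a[1]-s);x=max(0,a[0]-s)
    out.append(cv2.resize(i[y:y+2*s,x:x+2*s],(400,400),interpolation=cv2.INTER_CUBIC)); print(n,x,y)
cv2.imwrite("pics/c3.png",np.hstack(out))
E
```

```text
8.8417 [ 0.10498498 -0.10866697  2.05529777 -0.01338313  0.66859453  0.46471346] [-0.51637607 -0.3521439   1.48943226]
pump_head ('side', [(0.97, array([ 0.4972, -0.2707,  0.0054]))]) ('top', [(0.61, array([ 0.4927, -0.276 , -0.0007])), (0.33, array([0.5089, 0.4906, 0.0018]))])
head_grip ('side', [(0.65, array([ 0.4888, -0.2682,  0.0397]))]) ('top', [(0.9, array([ 0.4854, -0.2736,  0.0411]))])
head_tongue ('side', [(0.81, array([ 4.930e-01, -2.692e-01, -1.000e-04])), (0.31, array([ 0.5012, -0.0624, -0.0026]))]) ('top', [(0.6, array([ 0.4909, -0.2707,  0.005 ]))])
head_ports ('side', [(0.58, array([ 0.5376, -0.2784,  0.0427]))]) ('top', [(0.62, array([ 0.5328, -0.2819,  0.0386])), (0.48, array([ 4.905e-01, -2.754e-01,  4.000e-04]))])
tray ('side', [(0.55, array([ 0.508 , -0.2894,  0.0023]))]) ('top', [(0.6, array([ 0.5016, -0.2926,  0.0018])), (0.44, array([ 0.4988, -0.0665, -0.0013]))])
bottle_green ('side', [(0.63, array([0.6065, 0.1803, 0.1008])), (0.62, array([ 0.6214, -0.4018,  0.0041]))]) ('top', [(0.44, array([ 0.6142, -0.3998,  0.0036]))])
bottle_red ('side', [(0.61, array([ 0.6087, -0.1669,  0.0063]))]) ('top', [(0.66, array([ 0.3895, -0.1782,  0.0005])), (0.66, array([5.733e-01, 5.026e-01, 1.000e-04]))])
bottle_lilac ('side', [(0.62, array([ 0.3928, -0.1772,  0.0015])), (0.29, array([ 0.6217, -0.4011,  0.0043]))]) ('top', [(0.45, array([ 0.3877, -0.1797,  0.0012]))])
air_duster ('side', [(0.78, array([ 0.5026, -0.0636, -0.0017]))]) ('top', [(0.75, array([ 0.4969, -0.0674, -0.0029]))])
gel_bottle ('side', [(0.62, array([ 0.7397, -0.0656,  0.0056]))]) ('top', [(0.83, array([ 0.733 , -0.0614,  0.0022]))])
top 231 119
side 159 156
```

View pics/c3.png

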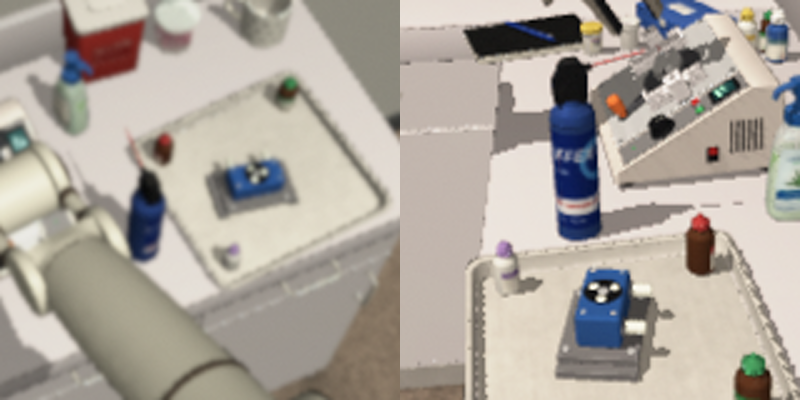

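The can's straw tip shows at crop (128,130) in the top view and (645,53) in the side view. The head's nipples point at about −0.2 rad. Next is the hub.

```bash
python3 - <<'E'
from h import *
ps={n:read_camera(n) for n in("side","top")}
Pm=lambda p: np.array([[p["fx"],0,p["cx"]],[0,p["fy"],p["cy"]],[0,0,1]])@np.c_[np.array(p["R"]),np.array(p["t"])]
X=cv2.triangulatePoints(Pm(ps["side"]),Pm(ps["top"]),np.float64([257,177]),np.float64([282,171])); print("straw",(X[:3]/X[3]).ravel())
f0=np.array(current_contact_force()); 
def F(): return Rm.inv().apply(np.array(current_contact_force())-f0).round(1)
line_to(mp(0,0,60)); print(F()); line_to(mp(0,0,32),max_speed=.06); print(F())
set_gripper(0.2,15); print(current_opening(),F(),current_grip_force(),current_ft_torque())
a=.44
for i in range(8):
    a0=a; a=max(0,.44-.055*(i+1)); line_to(mp(0,0,32),trot(-a),max_speed=.15)
    print(round(a,3),current_opening(),F())
print(current_clock(), (Rm.inv().apply(np.array(current_ee_pos())-M)*1000).round(2))
E
```

```text
straw [ 0.55527411 -0.06900652  0.2231256 ]
[ 0.3  2.1 -0.1]
[0.3 2.2 0.1]
0.34836653086418906 [ 3.7  0.3 -3.1] 14.952566376887262 [-0.28595168 -0.2877757  -0.12320422]
0.385 0.3495920204683595 [ 3.2 -2.  -2.5]
0.33 0.34598996792474024 [ 4.  -1.7 -2.9]
0.275 0.3443686796673662 [ 3.8 -0.9 -4.1]
0.22 0.3455035777499882 [ 4.6 -1.  -3.6]
0.165 0.34779487115584073 [ 5.3 -1.7 -4.4]
0.11 0.3481951068773707 [ 5.  -2.5 -4.9]
0.055 0.3516744586758347 [ 4.9 -1.  -4.8]
0 0.3444726207568674 [ 5.3 -0.9 -5.3]
13.6417 [ 1.88 -0.45 32.34]
```

```bash
python3 - <<'E'
from h import *
def F(): return Rm.inv().apply(np.array(current_contact_force())).round(1)
def P(): return (Rm.inv().apply(np.array(current_ee_pos())-M)*1000).round(2)
for x in(2,4):
    line_to(mp(x,0,32),max_speed=.03); print(x,F(),P(),current_ft_torque())
q=Ro.from_rotvec(current_tool_rot()); print("tool y in mount",Rm.inv().apply(q.apply([0,1,0])))
set_gripper(.6); hold(.3); print(F(),P()); x=P()
line_to(mp(4,0,110),max_speed=.3); print(F(),P(),current_clock())
p=read_camera("side"); print(see("hub_top",p))
E
```

```text
2 [-0.5 -3.9  5.3] [ 2.   -0.4  32.26] [-0.71245775  0.15129379 -0.41631031]
4 [-5.4 -6.2 13.4] [ 2.12 -0.4  32.15] [-0.9904314   0.98043903 -0.50169703]
tool y in mount [ 9.99989282e-01 -1.22979238e-04 -4.62827940e-03]
[ 0.3  0.3 -1.3] [3.99e+00 1.00e-02 3.20e+01]
[ 0.4 -0.3 -0.4] [5.2100e+00 7.0000e-02 1.1113e+02] 15.375
[(0.63, array([0.6084, 0.1854, 0.1169]))]
```

```bash
sed -i 's/^O=.*/O=(.6148,.1823); PSI=.089/' h.py
python3 - <<'E'
from h import *
for n in("side","top"):
    A=[]
    for i in range(4):
        p=read_camera(n); r=[see(k,p,1) for k in("pump_head","head_grip","head_tongue","head_ports")]
        A.append([x[0][1] if x and abs(x[0][1][1]+.27)<.05 else np.full(3,np.nan) for x in r])
    print(n,np.nanmean(A,0).round(4).tolist())
    c=proj(p,[.492,-.271,.03]).astype(int)-35
    g=cv2.cvtColor(p["pixels"],cv2.COLOR_BGR2GRAY)[c[1]:c[1]+70,c[0]:c[0]+70]
    for l in cv2.createLineSegmentDetector().detect(cv2.resize(g,None,fx=6,fy=6,interpolation=cv2.INTER_CUBIC))[0][:,0]:
        if np.hypot(*(l[2:]-l[:2]))<55: continue
        o=[]
        for z in(.02,.058):
            a,b=[unproj(p,q/6+c-.42,[0,0,1],[0,0,z])*1000 for q in(l[:2],l[2:])]
            o+=[((a+b)/2).round()[:2],round(np.degrees(np.arctan2(b[1]-a[1],b[0]-a[0]))%90,1),round(np.hypot(*(b-a)[:2]))]
        print((l/2).round(),*o)
E
```

```text
side [[0.4965, -0.2715, 0.0036], [0.4926, -0.2704, 0.0406], [0.4935, -0.2716, -0.0001], [0.5381, -0.2785, 0.0424]]
[103.  15.  68.  20.] [ 478. -118.] 7.8 34 [ 479. -176.] 7.8 32
[207.  53. 206.  11.] [ 590. -156.] 83.1 69 [ 583. -212.] 83.1 65
[149. 189.  52. 184.] [ 482. -355.] 79.1 76 [ 482. -398.] 79.1 72
[ 52. 159.  74.  79.] [ 455. -266.] 79.2 106 [ 456. -315.] 79.2 99
[115. 147.  80. 146.] [ 482. -308.] 79.4 29 [ 482. -354.] 79.4 27
[ 94. 162. 128. 162.] [ 491. -327.] 82.8 27 [ 491. -373.] 82.8 25
[ 87. 179. 127. 179.] [ 487. -348.] 82.8 31 [ 487. -392.] 82.8 29
top [[0.4898, -0.2757, -0.0018], [0.4872, -0.2723, 0.0423], [0.4907, -0.2705, 0.0017], [0.5338, -0.2819, 0.04]]
[15. 60.  9. 88.] [ 597. -182.] 53.5 45 [ 578. -169.] 53.5 44
[109.  86. 137.  83.] [ 522. -311.] 74.2 38 [ 505. -294.] 74.2 37
[ 66. 154.  49. 104.] [ 497. -199.] 79.3 78 [ 480. -185.] 79.3 76
[209.  64. 165.   6.] [ 557. -429.] 3.6 108 [ 538. -410.] 3.6 105
[141. 137.  80. 151.] [ 448. -252.] 79.8 84 [ 433. -237.] 79.8 82
[151. 104. 163. 131.] [ 459. -328.] 80.8 44 [ 443. -311.] 80.8 43
[ 29. 187.  10. 157.] [ 460. -124.] 3.4 50 [ 444. -112.] 3.4 49
```

```bash
cat >> h.py <<'E'
def vrot(yaw): # tool down, tool y along yaw
    Y=np.array([np.cos(yaw),np.sin(yaw),0]); Z=np.array([0,0,-1.])
    return Ro.from_matrix(np.c_[np.cross(Y,Z),Y,Z]).as_rotvec()
E
python3 - <<'E'
from h import *
G=np.array([.4925,-.272,.047]); r=vrot(-.187)
print(inverse_kinematics(G,r))
line_to([.47,.15,.36],max_speed=.35); set_gripper(1.0)
goto([.4925,-.272,.33],r); line_to([.4925,-.272,.13],max_speed=.25); f0=np.array(current_contact_force())
line_to(G,max_speed=.1); print(np.array(current_contact_force())-f0)
set_gripper(.3,40); print(current_opening()*92,current_grip_force(),np.array(current_contact_force())-f0,current_ee_pos())
line_to(G+[0,0,.08],max_speed=.12); hold(.2); print(np.array(current_contact_force())-f0,current_opening()*92,current_ft_torque(),current_clock())
p=read_camera("side"); print([see(k,p,1) for k in("pump_head","head_grip","head_tongue","head_ports")])
a=proj(p,[.49,-.25,.12]).astype(int); cv2.imwrite("pics/c4.png",cv2.resize(p["pixels"][a[1]-70:a[1]+70,a[0]-70:a[0]+70],None,fx=4,fy=4))
E
```

```text
[-7.19352699e-01  3.51749364e-01  1.77146443e+00 -4.44089210e-16
  1.01837886e+00 -5.32352699e-01]
[ 0.12600276  0.62681167 -1.73766858]
45.86196506328179 39.99989032745361 [-0.52216164  1.01804704 -1.57282729] [ 0.49259584 -0.27203496  0.04704308]
[ 0.36026049  0.42059465 -5.53344754] 46.092780463765614 [-0.00516245 -0.10121235  0.02285211] 24.1583
[[(0.94, array([ 0.4965, -0.2717,  0.083 ]))], [(0.66, array([ 7.391e-01, -6.290e-02,  6.000e-04]))], [(0.96, array([ 0.4936, -0.2689,  0.0782]))], [(0.69, array([ 0.5345, -0.277 ,  0.1222]))]]
```

View pics/c4.png

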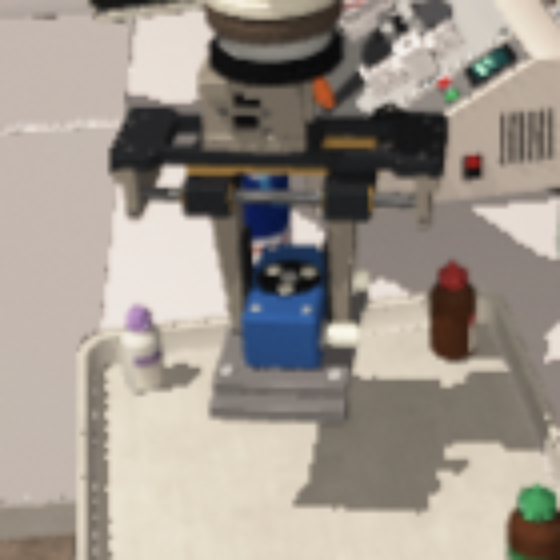

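The head is held square at 46 mm, clear of the tray, with the base at crop (280,385) and the bottles undisturbed. Next I carry it to the deck and seat it with force checks.

```bash
python3 - <<'E'
from h import *
p=current_ee_pos(); line_to([p[0],p[1],.38],max_speed=.3)
goto([.47,.10,.38],trot(0)); line_to(mp(0,0,135),max_speed=.25)
line_to(mp(0,0,82),max_speed=.15); hold(.2)
f0=np.array(current_contact_force()); 
def F(): return Rm.inv().apply(np.array(current_contact_force())-f0).round(1)
def P(): return (Rm.inv().apply(np.array(current_ee_pos())-M)*1000).round(2)
print(current_clock(),P())
for z in range(78,57,-2):
    line_to(mp(0,0,z),max_speed=.04); f=F(); print(z,f,P())
    if abs(f).max()>12: break
p=read_camera("side"); print(see("pump_head",p,1),current_clock())
_,b=crop(p,Rm,M,[.6,.18,.12],50,6,decklines(.19)); cv2.imwrite("pics/c5.png",_)
E
```

```text
28.4583 [1.460e+00 1.000e-02 8.325e+01]
78 [-0.5 -1.1  0.1] [-1.800e-01  1.000e-02  7.795e+01]
76 [-0.2 -0.2  1.2] [-1.700e-01 -2.000e-02  7.584e+01]
74 [ 0.2 -0.   0.5] [-1.800e-01 -1.000e-02  7.383e+01]
72 [ 1.  -0.4  0.4] [-0.15 -0.   71.86]
70 [0.5 0.2 0.6] [-0.13 -0.   69.88]
68 [-0.8 -0.9 -0.6] [-1.500e-01 -1.000e-02  6.786e+01]
66 [-0.3 -0.   0.2] [-0.16 -0.   65.86]
64 [ 0.1  0.3 -0.5] [-1.600e-01 -1.000e-02  6.385e+01]
62 [-0.1  0.3 -0.2] [-1.800e-01 -1.000e-02  6.186e+01]
60 [-7.  -1.8 21.9] [ 0.15  0.13 61.25]
[(0.75, array([ 3.940e-01, -1.767e-01,  2.000e-04]))] 31.0583
```

View pics/c5.png

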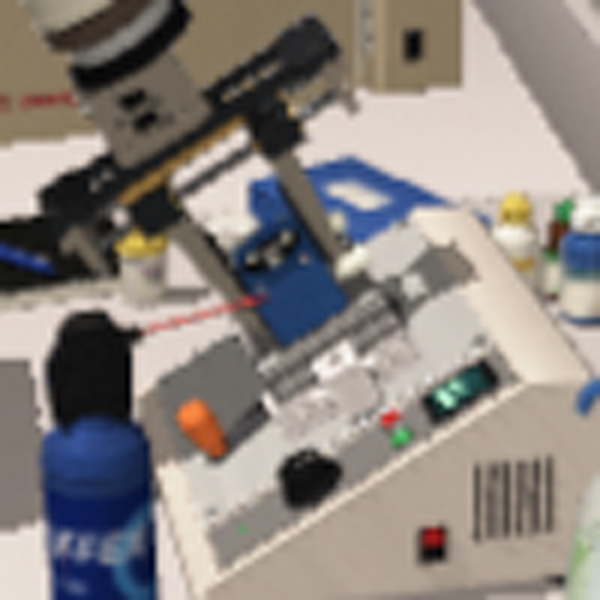

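Contact came at TCP z = 61.25, so the head's z is about 16.25 and it is fully home. The view shows it flat on the rails, nipples up the slope at (350,260). Next I release it and swing the lever.

```bash
python3 - <<'E'
from h import *
def F(): return Rm.inv().apply(np.array(current_contact_force())-f0).round(1)
def P(): return (Rm.inv().apply(np.array(current_ee_pos())-M)*1000).round(2)
line_to(mp(0,0,61),max_speed=.03); set_gripper(.8); hold(.2)
line_to(mp(0,0,130),max_speed=.2)
def kp(q,z,r=97): return mp(-r*np.cos(.6-q),-r*np.sin(.6-q),z)
kr=lambda q: trot(np.pi/2+.6-q)
goto(kp(.19,115),kr(.19)); set_gripper(.5); f0=np.array(current_contact_force())
p=read_camera("side"); t=read_camera("top")
for k in("pump_head","head_ports","clamp_knob"):
    print(k,[[(s[0],(Rm.inv().apply(s[1]-M)*1000).round()) for s in see(k,i,1)] for i in(p,t)])
line_to(kp(.19,44),max_speed=.15); print(F(),P())
set_gripper(.1,8); print(current_opening()*92,F(),current_clock())
for q in np.arange(.3,1.26,.1):
    line_to(kp(q,44),kr(q),max_speed=.12); f=F(); print(q.round(2),f,P())
    if np.abs(f).max()>25: break
print(current_opening()*92,current_clock())
E
```

```text
pump_head [[(0.58, array([ 8., -2., 20.]))], [(0.91, array([-5., -5., 15.]))]]
head_ports [[(0.69, array([46.,  2., 57.]))], [(0.58, array([43., -4., 54.]))]]
clamp_knob [[(0.62, array([-82., -37.,  23.]))], [(0.46, array([-88., -36.,  21.]))]]
[ 0.9 -0.1  0.9] [-88.86 -38.64  44.17]
18.699784641811753 [-0.8 -1.   6.5] 36.5583
0.3 [-0.5  1.5  6.7] [-92.34 -28.31  44.27]
0.4 [-0.3  1.4  7.5] [-94.8  -18.99  44.23]
0.5 [-0.7  1.   8.2] [-96.32  -9.4   44.21]
0.6 [-0.9  0.3  8.9] [-96.85   0.28  44.21]
0.7 [-1.4  1.7  8. ] [-96.46  10.01  44.18]
0.8 [-0.5  1.4  8.7] [-95.09  19.58  44.15]
0.9 [-1.  2.  8.] [-92.76  28.94  44.12]
1.0 [-1.4  1.3  8.9] [-89.52  37.97  44.06]
1.1 [-0.9  1.8  7.7] [-85.38  46.65  43.99]
1.2 [-1.9  1.8  5.2] [-80.49  54.77  43.86]
18.49166516606713 39.2167
```

```bash
python3 - <<'E'
from h import *
f0=np.array(current_contact_force())
def F(): return Rm.inv().apply(np.array(current_contact_force())-f0).round(1)
def P(): return (Rm.inv().apply(np.array(current_ee_pos())-M)*1000).round(2)
def kp(q,z,r=97): return mp(-r*np.cos(.6-q),-r*np.sin(.6-q),z)
kr=lambda q: trot(np.pi/2+.6-q)
for q in(1.24,1.28):
    line_to(kp(q,44),kr(q),max_speed=.05); x=P(); print(q,F(),x,.6-np.arctan2(-x[1],-x[0]))
line_to(kp(1.2,44),kr(1.2),max_speed=.05); print(F())
set_gripper(.34); hold(.2); line_to(kp(1.2,130),max_speed=.2); goto([.42,.20,.33],vrot(1.0))
p=read_camera("side"); t=read_camera("top")
for k in("pump_head","head_ports","head_grip","clamp_knob"):
    print(k,[[(s[0],(Rm.inv().apply(s[1]-M)*1000).round()) for s in see(k,i,1)] for i in(p,t)])
a,_=crop(p,Rm,M,[.6,.18,.1],45,400/90,[]); b,_=crop(t,Rm,M,[.6,.18,.1],45,400/90,[])
cv2.imwrite("pics/c6.png",np.hstack([a,b])); print(current_clock(),current_contact_force())
E
```

```text
1.24 [-1.4 -9.1  5. ] [-79.56  56.16  43.63] 1.2146629519221654
1.28 [ -3.7 -16.8   8.1] [-78.72  57.54  43.16] 1.231194037882613
[ 1.3 -3.9 -6.5]
pump_head [[(0.95, array([ 5., -1., 15.]))], [(0.52, array([-3., -2., 17.]))]]
head_ports [[], [(0.63, array([42., -1., 55.]))]]
head_grip [[(0.7, array([-80.,  54.,  23.]))], [(0.45, array([-3., -1., 58.]))]]
clamp_knob [[(0.64, array([-76.,  52.,  23.]))], [(0.47, array([-83.,  49.,  22.]))]]
42.5833 [-1.48630128  0.09667435  0.74367114]
```

View pics/c6.png

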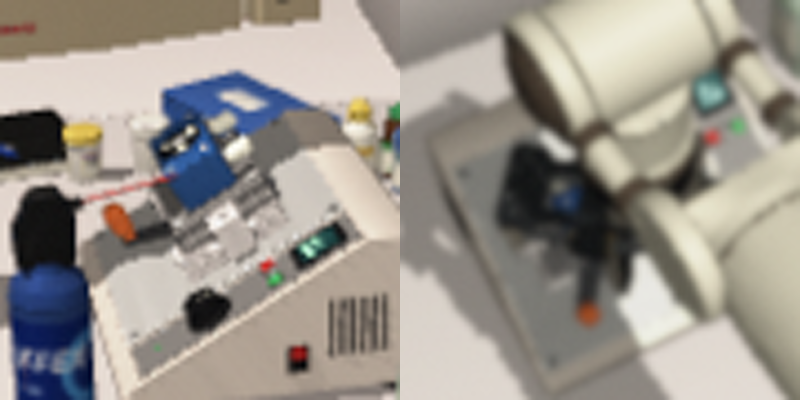

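The lever is at its stop: the force rose at q≈1.21 and the knob is now at about (−80, 52). The head is home between the jaws, and the cups, can and bottles in view are still standing. Handing in.

```bash
python3 -c "
from h import *
print(job_done())"
```

```text
the job is handed in; nothing more can be done
None
```

I handed the job in at about 43 s on the robot clock; no verdict came back. By force and camera, the head is fully home with nipples up the slope, the hub slot is on the red marks, the clamp lever is at its stop, and the arm is clear with nothing seen disturbed.

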